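# Seat an axle in the V-block drilling jig, up to its stop, and clamp it

## Robot

A 6-joint arm with a two-finger parallel gripper is mounted at the origin on the work surface. World frame = base frame: x ahead of the robot, y to its left, z up, the work surface at z = 0. Lengths are in mm, angles in rad, forces in N, time in s.
With the tool pointing down it reaches from about 275 to 750 mm from the base axis. Payload 10.2 kg.
Tool frame: the origin (TCP) lies at the very end of the fingers, on their centre line; the grasp point (between the pads) lies 19 mm behind it (ctrl.grip_depth is the distance from the TCP to the grasp point, in mm); z points along the fingers, x is the direction in which the jaws open and shut, and the axes are right-handed (so a half turn about z gives the same grasp; the last joint's range is limited). The gripper opens to 85 mm and grips with 20 to 120 N. Pads are 22 mm wide; open, the fingers measure 114 mm over their backs; the gripper's body (76 mm by 85 mm) begins 54 mm behind the grasp point. The pads swing forward as they close: fully open they stand 13 mm farther back than shut.
Start: joints at [-1.435, 0.313, 1.498, -0, 1.331, -0.223], TCP at [184.342, -491.578, 231.294] pointing down, gripper open.
Joint ranges: [-2.94, 2.94], [-0.97, 2.17], [0.19, 2.56], [-1.23, 4.37], [0.02, 3.11], [-2.88, 2.88]. Speed limits (rad/s): [2.39, 2.39, 3.01, 3.14, 3.14, 3.14].

## Interface

Orientations are given as a unit quaternion [w, x, y, z].
In Python, from rig import ctrl gives the robot as it stands.
- The arm moves only by the tool play_rows, never from a script. Its argument "motion" is a list of rows, each a list of 2 entries, a list of its own where there are three numbers: the shift along the tool's x, y, z in mm, then the turn, a rotation vector about the tool's x, y, z in degrees. A call has 1 to 20 rows; each row shifts and turns the commanded pose from where the row before left it, along the tool's axes as they then stand; what a row does not reach is not made up. A row lasts 1/12 s, in which the tool goes at most 41.7 mm and 7.16 degrees, less where a joint would pass 70% of its speed; a pose out of reach is approached as far as the arm can. A call with a gripper value outside its range is refused whole. "fingers" is the finger opening in mm, from 0 to 85.4, set as the call begins (left out, the last holds). The fingers move at their own pace and stop on an object; "squeeze" is the grip in N (left out, the last holds). Time passes only in rows, so rows that do not move let the fingers close. It gives the time, the measured TCP pose, the force and the opening at its end, in the units of the state.
- ctrl.sense(): the state, without advancing time (a new reading comes with each control period).
- ctrl.capture(name): name is "side" or "top"; returns the picture (480x640x3 uint8, red, green, blue); there is no depth.
- ctrl.get_calibration(name): a dict with "K" (3x3 intrinsics, pixels), "k1" (the pictures are not rectified: a ray, as slopes to the right and down, at radius r is drawn at 1 + k1 r^2 times it, then the intrinsics apply), "R" (3x3) and "t" (3): a world point X has camera coordinates R X + t. Camera axes: x right, y down, z forward; pixel columns grow to the right and rows downward; lengths in mm; the calibration is good to about 2 mm. A picture is of the moment at which its call begins. get_calibration takes no time and is no camera call.
- ctrl.finish_job(): hands the job in, once; it reports no verdict.
Trained networks look in the newest picture that a camera, given by its name, has taken for a name from the list of things; names that differ only in an ending like _2 or _b are one class to them, and where a whole thing is asked for, a point or a joint stands for the part that bears it (a point fixed in the world has none). Each returns a list of dicts, best first, with "p" (0 to 1); they miss things now and then, are a little off and sometimes report something else, mostly with a low value. They report only what shows in the picture. A call takes as long as a camera call. They do not tell look-alikes from the thing itself.
- ctrl.spot_in(camera, name): "position" ([column, row] as shares, 0 to 1, of the picture: columns of its width, rows of its height, amid what is visible of it).
The state is a dict: "time_s": time; "joints": joint angles; "dq": joint speeds; "tau": joint torques, N m; "eef_pos": TCP position; "ee_rot": TCP orientation; "force": force on the tool from outside, world axes, zero at the start; "wrist_torque": the same for the moment, N m; "grip_width": opening from 0.0 (shut) to 1.0 (fully open).
Only numpy, scipy, OpenCV 4.12 (cv2) and the standard library are available. Lean on these libraries where they do the work, as an engineer would, in place of code of your own. Each camera call takes 0.05 s, during which the arm holds its last target. There are 200 camera calls.

## Task

Take the bright aluminium axle out of the plywood cradle, lower it gently into the pair of V-blocks of the drilling jig so that it beds down on both flanks of both blocks, and slide it along the V until its end is up against the stop rod, without shifting the stop from its setting. Then press the red handle of the toggle clamp all the way down so that it locks with the pad on the axle, let go, and leave everything else where it is.

Things in the scene. Friction and masses are not known exactly. Their poses are not given: they have to be found in the camera images.
- shaft_center (a point): Centre of the loose bright aluminium axle: plain round bar, 30 mm in diameter, 240 mm long, about 0.3 kg, both ends alike. x runs along the axle. At the start it lies level in one of the cradle's two notches, axis 59 mm above the table (12 mm floor board below it). Its middle is free to be gripped from above.
- cradle: Plywood stock cradle fixed on the table, 190 x 190 mm, 60 mm high, origin under its centre at table height. x runs along its two V notches (at y = +45 and -45 mm). The axle lies in one, the brass rod in the other. The notched cheeks are 15 mm thick, at x = +78 and -78 mm; between them it is open down to the floor board.
- v_seat (a point): Where the axle belongs: point on the axis of a 30 mm bar bedded in the V, midway between the jig's two dark steel V-blocks, 56 mm above the table. y runs along the V to the stop, x level across the V to the clamp side, z up. Blocks: centred at y = +78 and -78 mm, 40 mm long, 60 mm wide, 90 degree V 44 mm wide at the top, which is 1 mm above this point.
- v_blocks: The matched pair of V-blocks, fixed to the drilling jig on the table; origin 44 mm below v_seat, same axes. The jig's 12 mm base plate lies 44 mm below v_seat: between the blocks fingers can reach down to it. The axle sticks out past the block at y = -98 mm from v_seat and can be pushed along by that end; in the V it slides with about 2 N of friction.
- end_stop: Aluminium bracket at the end of the jig, 50 x 12 x 72 mm, origin under its foot, axes as v_seat. It carries the stop rod: steel, 12 mm thick, on the V's axis, pointing to -y; its free end (end_stop_face) was set by hand somewhere 114 to 146 mm along y from v_seat and is not measured: find it by sliding the axle up to touch it. A lock screw holds the rod: over some 12 N shifts it.
- clamp_grip (a point): In the red grip of the clamp handle, on its axis, 25 mm from the round end; grip 17 mm thick. The clamp works in the plane y = -80 mm of v_seat. Open: handle slopes up and out (+x) at 50 degrees, its end 185 mm above the table, this point 139 mm in x and 100 mm in z from v_seat; it swings out and down to x = 149, z = 38 mm, handle level. Press on it from above with closed fingers.
- clamp_bar (a joint): Angle of the clamp's bar, rad: 0 fully open (bar raised beside the V, its end 155 mm above the table), about 1.12 to 1.15 closed. The black spring pad on its end meets the axle at about 1.09 and gives 3 to 4 mm. The handle takes 2 to 5 N to press; near the bottom it passes a dead centre, rests on its end stop and stays down.
- brass_rod_center (a point): Centre of a brass rod, 20 mm in diameter, 240 mm long, in the cradle's other notch, 90 mm beside the axle, axis 52 mm above the table; to be left alone.
- servo: Small blue servo motor, 33 x 12 x 30 mm, on the bench; to be left alone. Origin under its centre.
- caliper: Digital caliper, 150 mm long, lying on the bench; to be left alone. Origin under its slide.
- screwdriver: Screwdriver lying on the bench; to be left alone.
- pliers: Pliers with blue handles, 140 mm long, lying on the bench; to be left alone. Origin at the pivot.
Not all that is in view belongs to the job. Of the things shaped like the part that bears shaft_center, the aluminium one is meant.

How it is judged (in metres and radians):
On the way, in this order (a step that is already met when the one before it is completed fails the run):
1. the axle lies bedded in the V with its end up against the stop, the clamp still open (x of shaft_center in the frame of v_seat between -0.002 and 0.002 m and z of shaft_center in the frame of v_seat between -0.002 and 0.002 m and angle between the x axis of shaft_center and the y axis of v_seat, either way round below 0.025 rad and y of shaft_center in the frame of end_stop_face between -0.1215 and -0.1175 m and value of joint clamp_bar below 0.5 rad), for 0.2 s.
2. the clamp is closed on the axle (contact force between shaft and clamp_bar above 5 N and value of joint clamp_bar above 1.08 rad), for 0.2 s.
At the end, for the whole second after the job is handed in: The axle is bedded in both V-blocks (axis within 2 mm of the V's seat across and in height, and within 0.025 rad of it), its end within 1.5 mm of the stop's face, the clamp closed past its dead centre and holding the axle with more than 5 N, the axle at rest (all of step 2 and x of shaft_center in the frame of v_seat between -0.002 and 0.002 m and z of shaft_center in the frame of v_seat between -0.002 and 0.002 m and angle between the x axis of shaft_center and the y axis of v_seat, either way round below 0.025 rad and y of shaft_center in the frame of end_stop_face between -0.1215 and -0.1175 m and linear speed of shaft below 0.01 m/s); the robot touches nothing.
It fails at once if the axle is forced onto the V-blocks with more than 25 N (contact force between shaft and v_blocks above 25 N).
It fails at once if the axle is dropped or slammed into the V: it moves faster than 0.25 m/s less than 10 mm above its seat (x of shaft_center in the frame of v_seat between -0.02 and 0.02 m and z of shaft_center in the frame of v_seat below 0.01 m and horizontal distance between shaft_center and v_seat below 0.05 m and linear speed of shaft above 0.25 m/s).
It fails at once if the stop rod is pushed more than 2 mm from its setting (distance of end_stop_face from where it was at the start of the episode above 0.002 m).
It fails at once if the brass rod or another thing on the bench is moved more than 20 mm (distance of any of brass_rod_center, servo, caliper, screwdriver, pliers from where it was at the start of the episode above 0.02 m).
It also fails if it takes over 69 s, if anything falls off the work surface, if the arm or the gripper's body presses on something with over 40 N, if the wrist force passes 120 N, or if a joint passes its speed limit or range.

## Working session

There is one attempt and no reset: what is moved stays moved. The work goes in short steps, Python scripts to look and compute and a tool call to move; the robot and the scene stay as the last step left them, time stands still between calls to the robot, and variables do not carry over. Pictures are saved under pics/ and viewed, about 8 in all and at most 12, crops included, and the job is handed in when it is done.

Besides the shell and the picture viewer there is one more tool, called after "Call:" by a JSON object that holds its "method" and its "body". play_rows: Moves the arm, as the interface text tells. Its arguments: {"type":"object","properties":{"motion":{"type":"array"},"fingers":{"type":"number"},"squeeze":{"type":"number"}},"required":["motion"]}

```bash
mkdir -p pics; cat > h.py <<'E'
import numpy as np, cv2
from rig import ctrl
from scipy.spatial.transform import Rotation as Rn
def cal(c):
    d=ctrl.get_calibration(c); return [np.array(d[k],float) for k in ("K","R","t")]+[d["k1"]]
def ray(c,uv):
    K,R,t,k1=cal(c); p=np.linalg.inv(K)@[uv[0],uv[1],1]; d=p[:2].copy(); s=d.copy()
    for _ in range(30): s=d/(1+k1*(s@s))
    v=R.T@np.array([s[0],s[1],1]); return -R.T@t, v
def at_z(c,uv,z):
    o,v=ray(c,uv); return o+v*(z-o[2])/v[2]
def proj(c,X):
    K,R,t,k1=cal(c); p=R@np.array(X,float)+t; s=p[:2]/p[2]; s=s*(1+k1*(s@s)); return K[:2,:2]@s+K[:2,2]
def tri(uv1,uv2):
    o1,v1=ray("top",uv1); o2,v2=ray("side",uv2); v1/=np.linalg.norm(v1); v2/=np.linalg.norm(v2)
    a=np.linalg.lstsq(np.c_[v1,-v2],o2-o1,rcond=None)[0]; p,q=o1+a[0]*v1,o2+a[1]*v2
    return (p+q)/2, np.linalg.norm(p-q)
def save(c,name):
    im=ctrl.capture(c); cv2.imwrite("pics/"+name+".png",cv2.cvtColor(im,cv2.COLOR_RGB2BGR)); return im
E
python3 - <<'E'
from h import *
np.set_printoptions(precision=1,suppress=True)
for c in("top","side"):
    save(c,c+"0"); K,R,t,k1=cal(c); print(c,K.ravel(),k1,"cam at",-R.T@t,"fwd",R[2])
    for n in("shaft_center","cradle","v_seat","v_blocks","end_stop","clamp_grip","brass_rod_center"):
        print(n,[(np.array(d["position"])*[640,480],round(d["p"],2)) for d in ctrl.spot_in(c,n)[:3]])
print(ctrl.sense())
E
```

```text
top [460.6   0.  317.    0.  460.6 240.7   0.    0.    1. ] -0.03975509318231917 cam at [ 440.2  -74.8 1287.1] fwd [ 0.1  0.  -1. ]
shaft_center [(array([363. , 280.2]), 0.82), (array([478.7, 332.3]), 0.8), (array([196.1, 358. ]), 0.65)]
cradle [(array([375.7, 274.6]), 0.84)]
v_seat [(array([195.8, 266.4]), 0.86)]
v_blocks [(array([197.2, 270.1]), 0.97)]
end_stop [(array([159.9, 280.8]), 0.93)]
clamp_grip [(array([364.7, 280.5]), 0.74), (array([235.8, 209.7]), 0.5)]
brass_rod_center [(array([396.2, 268.2]), 0.75), (array([376. , 273.5]), 0.55)]
side [489.5   0.  315.6   0.  489.5 239.5   0.    0.    1. ] -0.13753216834882498 cam at [431.8 742.2 830. ] fwd [ 0.1 -0.7 -0.7]
shaft_center [(array([361.3, 227.7]), 0.75), (array([462.5, 417. ]), 0.75), (array([415.5, 176.3]), 0.59)]
cradle [(array([359. , 244.4]), 0.7)]
v_seat [(array([327.4, 394. ]), 0.94)]
v_blocks [(array([327.5, 395.6]), 0.81), (array([267.3, 301.1]), 0.33)]
end_stop [(array([334. , 442.5]), 0.75)]
clamp_grip [(array([269.5, 305.3]), 0.84), (array([334.6, 442. ]), 0.55), (array([230.7, 202.2]), 0.45)]
brass_rod_center [(array([345.8, 208.4]), 0.55)]
{'time_s': 0.8, 'joints': array([-1.4,  0.3,  1.5, -0. ,  1.3, -0.2]), 'dq': array([-0.,  0., -0.,  0.,  0.,  0.]), 'tau': array([ -0. , -41.2, -26. ,  -0. ,   0. ,   0. ]), 'eef_pos': array([ 184.3, -491.6,  231.3]), 'ee_rot': array([ 0. ,  0.8, -0.6,  0. ]), 'force': array([ 0.3,  0.2, -0.5]), 'wrist_torque': array([-0.1,  0.1, -0. ]), 'grip_width': 1.0028370038791343}
```

View pics/top0.png

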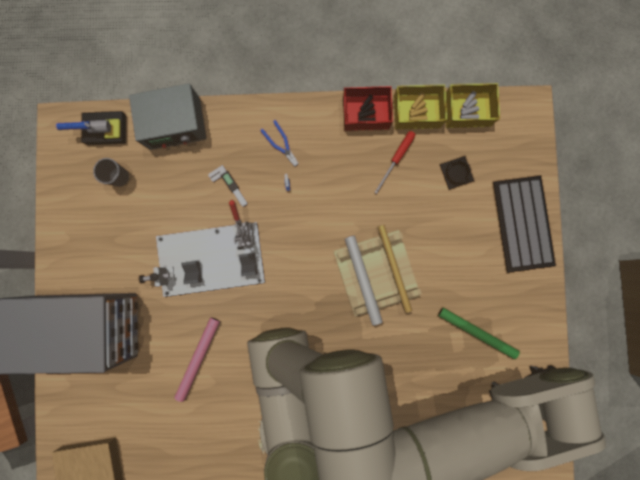

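View pics/side0.png

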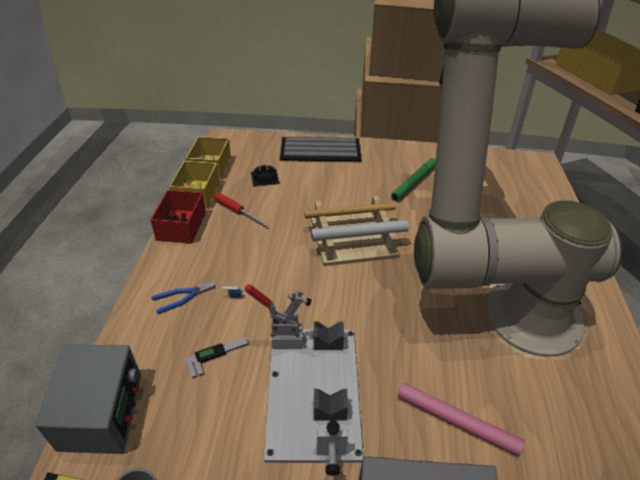

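The top view shows the axle from about (351,238) to (376,323), with the brass rod to its right. V-blocks are near (192,272) and (248,264), the stop near (160,278) and the red handle near (236,212). I'll enlarge this area to refine those positions.

```bash
python3 - <<'E'
import cv2,numpy as np
a=cv2.imread("pics/top0.png"); b=cv2.imread("pics/side0.png")
A=cv2.resize(a[195:305,140:270],None,fx=5,fy=5,interpolation=cv2.INTER_CUBIC)
cv2.imwrite("pics/cropA.png",A)
# axle edges in top image: bright gray, low saturation
h=cv2.cvtColor(a,cv2.COLOR_BGR2HSV); m=((h[...,1]<45)&(h[...,2]>110)).astype('uint8'); m[:, :335]=0;m[:,395:]=0;m[:228]=0;m[335:]=0
n,l,s,c=cv2.connectedComponentsWithStats(m); i=1+s[1:,4].argmax(); print(s[i],c[i])
ys,xs=np.where(l==i); print(cv2.minAreaRect(np.c_[xs,ys].astype('float32')))
from h import *
np.set_printoptions(precision=1,suppress=True)
for z in (59,):
  for p in [(351,238),(376.5,323),c[i]]: print(p,at_z("top",p,z))
print("blocks",at_z("top",(192,272),50),at_z("top",(248,264),50), "stop",at_z("top",(160,279),60))
E
```

```text
[346 236  36  89 933] [363.35798499 280.41907824]
((363.1110534667969, 280.2844543457031), (91.73748779296875, 10.857635498046875), 72.25532531738281)
(351, 238) [ 520.6 -151.8   59. ]
(376.5, 323) [ 293.4 -211.3   59. ]
[363.4 280.4] [ 406.7 -180.6   59. ]
blocks [443. 279.  50.] [459.9 126.8  50. ] stop [426.8 363.1  60. ]
```

View pics/cropA.png

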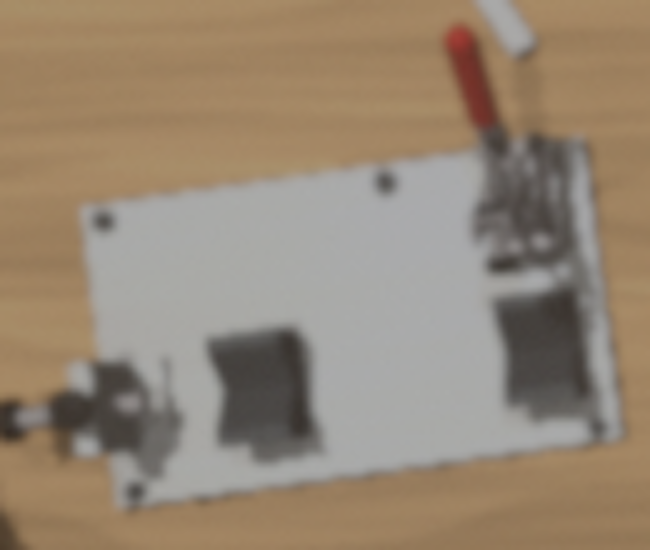

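```bash
python3 - <<'E'
from h import *
np.set_printoptions(precision=2,suppress=True)
a=cv2.imread("pics/top0.png"); b=cv2.imread("pics/side0.png")
h=cv2.cvtColor(a,cv2.COLOR_BGR2HSV); m=((h[...,1]<45)&(h[...,2]>110)).astype('uint8'); m[:, :335]=0;m[:,395:]=0;m[:228]=0;m[335:]=0
n,l,s,c=cv2.connectedComponentsWithStats(m); i=1+s[1:,4].argmax(); ys,xs=np.where(l==i)
P=np.array([at_z("top",p,62)[:2] for p in zip(xs,ys)]); e=cv2.minAreaRect(P.astype('float32')); print("axle",e, cv2.fitLine(P.astype('float32'),2,0,.1,.1).ravel())
m=((h[...,1]<45)&(h[...,2]>120)).astype('uint8'); m=m[215:300,150:268]; m=cv2.morphologyEx(m,cv2.MORPH_OPEN,np.ones((3,3)))
n,l,s,c=cv2.connectedComponentsWithStats(m); i=1+s[1:,4].argmax(); ys,xs=np.where(l==i)
P=np.array([at_z("top",(x+150,y+215),12)[:2] for x,y in zip(xs,ys)]); print("plate",cv2.minAreaRect(P.astype('float32')))
cr=[(190,272.6),(248.2,264.8)]
for p in cr: print(at_z("top",p,57))
B=cv2.resize(b[275:480,230:380],None,fx=3.9,fy=2.92*1.0,interpolation=cv2.INTER_CUBIC)
B=cv2.resize(b[310:475,260:370],None,fx=3.6,fy=3.6,interpolation=cv2.INTER_CUBIC)
cv2.imwrite("pics/cropB.png",B); print(B.shape)
E
```

```text
axle ((407.7235107421875, -179.59902954101562), (242.17108154296875, 28.71988296508789), 15.686254501342773) [   0.96    0.27  406.94 -180.31]Traceback (most recent call last):
  File "<stdin>", line 9, in <module>
  File "h.py", line 11, in at_z
    o,v=ray(c,uv); return o+v*(z-o[2])/v[2]
        ~~~^^^^^^
  File "h.py", line 7, in ray
    K,R,t,k1=cal(c); p=np.linalg.inv(K)@[uv[0],uv[1],1]; d=p[:2].copy(); s=d.copy()
             ~~~^^^
  File "h.py", line 5, in cal
    d=ctrl.get_calibration(c); return [np.array(d[k],float) for k in ("K","R","t")]+[d["k1"]]
ValueError: time passes only in moves, steps and waits
```

```bash
sed -i 's/^def cal(c):/import functools\n@functools.cache\ndef cal(c):/' h.py; python3 - <<'E'
from h import *
np.set_printoptions(precision=2,suppress=True)
a=cv2.imread("pics/top0.png"); b=cv2.imread("pics/side0.png")
h=cv2.cvtColor(a,cv2.COLOR_BGR2HSV)
m=((h[...,1]<45)&(h[...,2]>120)).astype('uint8'); m=m[215:300,150:268]; m=cv2.morphologyEx(m,cv2.MORPH_OPEN,np.ones((3,3)))
n,l,s,c=cv2.connectedComponentsWithStats(m); i=1+s[1:,4].argmax(); ys,xs=np.where(l==i)
P=np.array([at_z("top",(x+150,y+215),12)[:2] for x,y in zip(xs,ys)]); print("plate",cv2.minAreaRect(P.astype('float32')))
for p in [(190,272.6),(248.2,264.8)]: print(at_z("top",p,57))
B=cv2.resize(b[310:475,260:370],None,fx=3.6,fy=3.6,interpolation=cv2.INTER_CUBIC)
cv2.imwrite("pics/cropB.png",B); print(B.shape)
s=ctrl.sense(); print(s["ee_rot"],s["eef_pos"],s["time_s"])
E
```

```text
plate ((476.32244873046875, 249.3472137451172), (171.31993103027344, 267.1544189453125), 6.232431888580322)
[441.51 282.42  57.  ]
[457.66 125.16  57.  ]
(594, 396, 3)
[ 0.    0.82 -0.57  0.  ] [ 184.35 -491.58  231.32] 0.8
```

View pics/cropB.png

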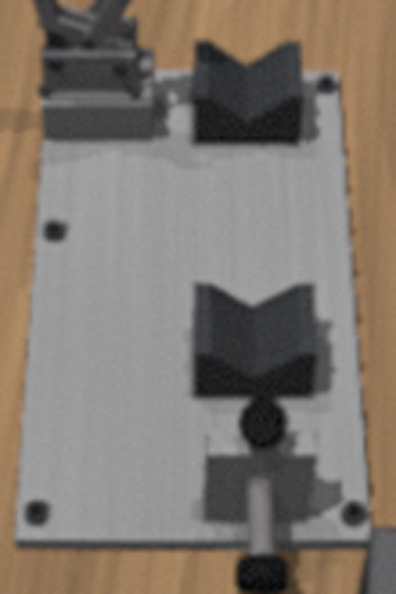

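```bash
python3 - <<'E'
from h import *
np.set_printoptions(precision=1,suppress=True)
f=lambda x,y:(260+x/3.6,310+y/3.6)
print("Vbottom z35",*[at_z("side",f(*p),35)[:2] for p in [(246,103),(247,67),(253,341),(252,305)]])
print("tops z57",*[at_z("side",f(*p),57)[:2] for p in [(194,80),(301,78),(197,42),(299,42),(194,330),(315,328),(194,284),(313,284)]])
# rod end?, handle
print("screen stop knob",at_z("side",f(262,423),56)[:2], at_z("side",f(262,575),56)[:2])
t=np.radians(6.2);R2=np.array([[np.cos(t),-np.sin(t)],[np.sin(t),np.cos(t)]])
for c in [(449.6,203.8)]:
  for d,z in [((0,78),57),((0,-78),57),((139,-80),156)]:
    X=np.r_[np.array(c)+R2@np.array(d),z]; print(d,X,proj("top",X),proj("side",X))
E
```

```text
Vbottom z35 [456.  137.9] [457.5 112.5] [439.9 285.7] [442.1 265.3]
tops z57 [485.  142.2] [426.6 134.2] [486.1 115.4] [429.3 108.9] [468.8 295.5] [410.1 288. ] [471.5 269.7] [412.5 263.3]
screen stop knob [431.9 340.8] [426.  414.7]
(0, 78) [441.2 281.3  57. ] [190.4 272.7] [330.2 396.2]
(0, -78) [458.  126.3  57. ] [247.8 264.7] [328.2 327.1]
(139, -80) [596.4 139.3 156. ] [234.8 208.6] [255.2 292.3]
```

The side crop shows the V bottoms at (246,85) and (252,322) in crop pixels. Both cameras put v_seat at about (449.3, 203.5) with yaw 6.1°. The axle is at (407, -180) with yaw 15.6°.

```bash
cat >> h.py <<'E'
def plan(target=None,yaw=None,tgt_yaw=None):
    """prints tool-frame shift to target TCP, and tool-z turn (deg) to the yaw of tool x; shift first, turn after"""
    s=ctrl.sense(); w,x,y,z=s["ee_rot"]; R=Rn.from_quat([x,y,z,w]).as_matrix(); p=np.array(s["eef_pos"])
    a=np.degrees(np.arctan2(R[1,0],R[0,0])); print("t",s["time_s"],"tcp",p.round(1),"yaw",round(a,2),"zaxis",R[:,2].round(4),"F",np.round(s["force"],1),"w",round(s["grip_width"],3))
    if target is not None: d=np.array(target)-p; print("tool shift",(R.T@d).round(1))
    if tgt_yaw is not None: print("turn tool z",round((a-tgt_yaw+180)%360-180,2))
E
python3 -c "
from h import *
plan([421.7,-176,150],tgt_yaw=-74.4)"
```

```text
t 0.8 tcp [ 184.3 -491.6  231.3] yaw -69.44 zaxis [ 0.e+00 -1.e-04 -1.e+00] F [ 0.3  0.2 -0.5] w 1.003
tool shift [-212.1 -333.1   81.3]
turn tool z 4.96
```

Call:
{"method": "play_rows", "body": {"motion": [[[-13.2,-20.8,5],[0,0,0]],[[-13.2,-20.8,5],[0,0,0]],[[-13.2,-20.8,5],[0,0,0]],[[-13.2,-20.8,5],[0,0,0]],[[-13.2,-20.8,5],[0,0,0]],[[-13.2,-20.8,5],[0,0,0]],[[-13.2,-20.8,5],[0,0,0]],[[-13.2,-20.8,5],[0,0,0]],[[-13.2,-20.8,5],[0,0,0]],[[-13.2,-20.8,5],[0,0,0]],[[-13.2,-20.8,5],[0,0,0]],[[-13.2,-20.8,5],[0,0,0]],[[-13.2,-20.8,5],[0,0,0]],[[-13.2,-20.8,5],[0,0,0]],[[-13.2,-20.8,5],[0,0,0]],[[-13.2,-20.8,5],[0,0,0]],[[0,0,0],[0,0,2.5]],[[0,0,0],[0,0,2.5]],[[0,0,0],[0,0,0]]], "fingers": 85, "squeeze": 40}}

```text
time_s: 2.38
eef_pos: [422.0, -176.6, 151.3]
ee_rot: [0.0, 0.796, -0.605, -0.0]
force: [0.2, -0.1, 0.8]
grip_width: 0.998
```

```bash
python3 - <<'E'
from h import *
plan([421.7,-176,40],tgt_yaw=-74.4)
im=save("side","side1"); b=cv2.imread("pics/side1.png")
# predicted axle in side picture
for u in (-120,0,15,120):
    X=[407.3+u*np.cos(.272),-180+u*np.sin(.272),59]; p=proj("side",X); print(u,p.round(1)); cv2.circle(b,tuple(int(v) for v in p.round()),1,(0,0,255),-1)
cv2.imwrite("pics/crop1.png",cv2.resize(b[120:290,270:450],None,fx=3.4,fy=3.4))
E
```

```text
t 2.3833 tcp [ 422.  -176.6  151.3] yaw -74.48 zaxis [-0.  0. -1.] F [ 0.2 -0.1  0.8] w 0.998
tool shift [-7.000e-01  1.000e-01  1.113e+02]
turn tool z -0.08
-120 [406.  225.4]
0 [359.3 230. ]
15 [353.3 230.6]
120 [310.9 234.8]
```

View pics/crop1.png

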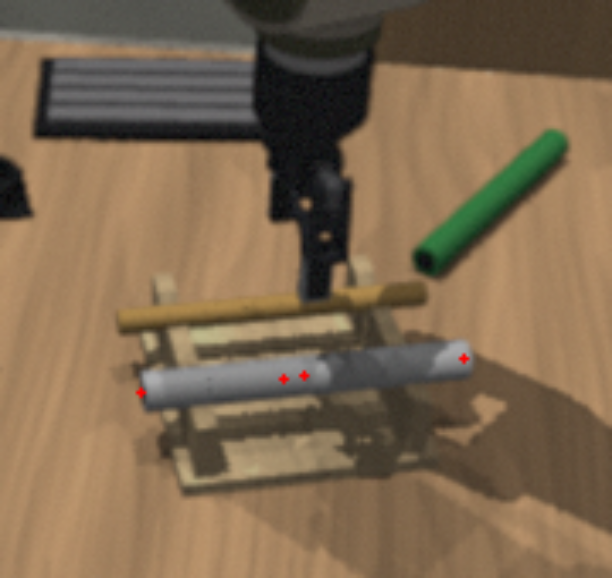

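The axle in the side crop agrees with the prediction to about 3 mm along its length. I'll descend and grip.

Call:
{"method": "play_rows", "body": {"motion": [[[0,0,11],[0,0,0]],[[0,0,11],[0,0,0]],[[0,0,11],[0,0,0]],[[0,0,11],[0,0,0]],[[0,0,11],[0,0,0]],[[0,0,11],[0,0,0]],[[0,0,11],[0,0,0]],[[0,0,11],[0,0,0]],[[0,0,11],[0,0,0]],[[0,0,9],[0,0,0]],[[0,0,5],[0,0,0]],[[0,0,0],[0,0,0]]]}}

```text
time_s: 3.43
eef_pos: [421.4, -176.9, 37.6]
ee_rot: [-0.0, 0.796, -0.605, -0.001]
force: [0.8, 0.1, 0.6]
grip_width: 0.996
```

Call:
{"method": "play_rows", "body": {"motion": [[[0,0,0],[0,0,0]],[[0,0,0],[0,0,0]],[[0,0,0],[0,0,0]],[[0,0,0],[0,0,0]],[[0,0,0],[0,0,0]],[[0,0,0],[0,0,0]],[[0,0,0],[0,0,0]],[[0,0,0],[0,0,0]]], "fingers": 15, "squeeze": 50}}

```text
time_s: 4.1
eef_pos: [421.7, -176.3, 38.8]
ee_rot: [-0.0, 0.796, -0.605, -0.0]
force: [-1.5, 5.4, 8.5]
grip_width: 0.336
```

Call:
{"method": "play_rows", "body": {"motion": [[[0,0,-4],[0,0,0]],[[0,0,-8],[0,0,0]],[[0,0,-15],[0,0,0]],[[0,0,-15],[0,0,0]],[[0,0,-15],[0,0,0]],[[0,0,-15],[0,0,0]],[[0,0,-15],[0,0,0]],[[0,0,-15],[0,0,0]],[[0,0,-15],[0,0,0]],[[0,0,0],[0,0,0]]]}}

```text
time_s: 4.93
eef_pos: [422.7, -177.7, 158.1]
ee_rot: [0.0, 0.796, -0.605, 0.003]
force: [0.5, -0.3, -2.4]
grip_width: 0.335
```

```bash
python3 -c "
from h import *
plan([449.4,202.3,155],tgt_yaw=6.1)"
```

```text
t 4.9333 tcp [ 422.7 -177.7  158.1] yaw -74.44 zaxis [ 0.004  -0.0032 -1.    ] F [ 0.5 -0.3 -2.4] w 0.335
tool shift [-358.9 -127.7    2. ]
turn tool z -80.54
```

Call:
{"method": "play_rows", "body": {"motion": [[[0,0,-6],[0,0,-3]],[[0,0,-6],[0,0,-6.5]],[[0,0,-6],[0,0,-6.5]],[[0,0,-6],[0,0,-6.5]],[[0,0,-6],[0,0,-6.5]],[[0,0,-6],[0,0,-6.5]],[[0,0,-6],[0,0,-6.5]],[[0,0,-6],[0,0,-6.5]],[[0,0,-6],[0,0,-6.5]],[[0,0,-6],[0,0,-6.5]],[[0,0,0],[0,0,-6.5]],[[0,0,0],[0,0,-6.5]],[[0,0,0],[0,0,-6.5]],[[0,0,0],[0,0,0]]]}}

```text
time_s: 6.1
eef_pos: [421.5, -176.8, 214.6]
ee_rot: [-0.0, 0.998, 0.059, -0.0]
force: [0.1, -1.0, -3.2]
grip_width: 0.336
```

```bash
python3 -c "
from h import *
plan([449.4,202.3,150],tgt_yaw=6.1)"
```

```text
t 6.1 tcp [ 421.5 -176.8  214.6] yaw 6.78 zaxis [-9.e-04  6.e-04 -1.e+00] F [ 0.1 -1.  -3.2] w 0.336
tool shift [  72.5 -373.1   64.9]
turn tool z 0.68
```

Call:
{"method": "play_rows", "body": {"motion": [[[2.2,-11,0],[0,0,0.3]],[[4,-21,0],[0,0,0.3]],[[4,-21,0],[0,0,0]],[[4,-21,0],[0,0,0]],[[4,-21,0],[0,0,0]],[[4,-21,0],[0,0,0]],[[4,-21,0],[0,0,0]],[[4,-21,0],[0,0,0]],[[4,-21,0],[0,0,0]],[[4,-21,0],[0,0,0]],[[4,-21,0],[0,0,0]],[[4,-21,0],[0,0,0]],[[4,-21,0],[0,0,0]],[[4,-21,0],[0,0,0]],[[4,-21,0],[0,0,0]],[[4,-21,0],[0,0,0]],[[4,-21,0],[0,0,0]],[[4,-21,0],[0,0,0]],[[2,-9,0],[0,0,0]],[[0,0,0],[0,0,0]]]}}

```text
time_s: 7.77
eef_pos: [454.0, 206.7, 214.7]
ee_rot: [-0.0, 0.999, 0.052, -0.0]
force: [-0.9, -0.6, -2.9]
grip_width: 0.332
```

Call:
{"method": "play_rows", "body": {"motion": [[[0,0,10],[0,0,0]],[[0,0,20],[0,0,0]],[[0,0,20],[0,0,0]],[[0,0,20],[0,0,0]],[[0,0,20],[0,0,0]],[[0,0,20],[0,0,0]],[[0,0,10],[0,0,0]],[[0,0,10],[0,0,0]],[[0,0,5],[0,0,0]],[[0,0,0],[0,0,0]],[[0,0,0],[0,0,0]]]}}

```text
time_s: 8.68
eef_pos: [454.6, 205.4, 80.8]
ee_rot: [-0.0, 0.999, 0.052, 0.0]
force: [-0.3, -0.1, -1.9]
grip_width: 0.337
```

```bash
python3 - <<'E'
from h import *
plan([449.4,202.3,70],tgt_yaw=6.1)
save("top","top2"); save("side","side2")
a=cv2.imread("pics/top2.png"); b=cv2.imread("pics/side2.png")
A=cv2.resize(a[205:300,140:280],(560,380),interpolation=cv2.INTER_CUBIC); B=cv2.resize(b[300:470,260:370],(246,380),interpolation=cv2.INTER_CUBIC)
cv2.imwrite("pics/c2.png",np.hstack([A,B]))
for c in("top","side"): print(c,[(np.array(d["position"])*[640,480],round(d["p"],2)) for d in ctrl.spot_in(c,"shaft_center")[:3]])
E
```

```text
t 8.6833 tcp [454.6 205.4  80.8] yaw 5.94 zaxis [ 9.e-04  1.e-04 -1.e+00] F [-0.3 -0.1 -1.9] w 0.337
tool shift [-5.5  2.6 10.8]
turn tool z -0.16
top [(array([246.72 , 261.504]), 0.85), (array([477.696, 331.2  ]), 0.6), (array([242.496, 238.512]), 0.6)]
side [(array([462.912, 416.496]), 0.82), (array([327.296, 364.8  ]), 0.69)]
```

View pics/c2.png

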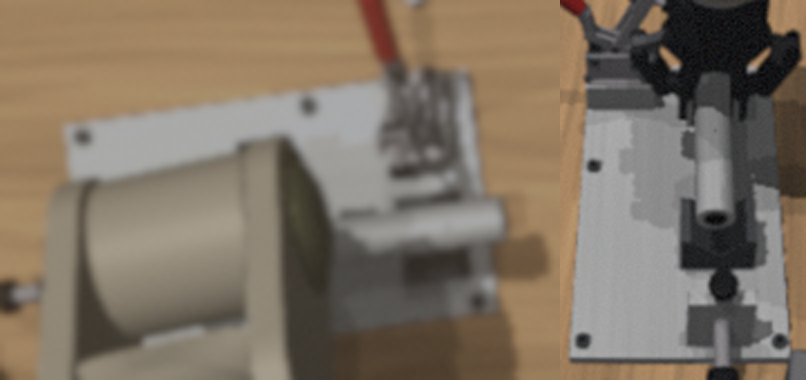

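```bash
python3 - <<'E'
from h import *
np.set_printoptions(precision=1,suppress=True)
t=np.radians(6.1);R2=np.array([[np.cos(t),-np.sin(t)],[np.sin(t),np.cos(t)]])
for z in (97,100):
  f=at_z("side",(329.3,397.1),z)[:2]; r=at_z("top",(266.2,260.2),z)[:2]
  print(z,f,r,np.linalg.norm(f-r),"in V:",R2.T@(f-[449.3,203.5]),R2.T@(r-[449.3,203.5]), "tcp",R2.T@(np.array([454.6,205.4])-[449.3,203.5]))
E
```

```text
97 [442.1 307.1] [467.5  71.7] 236.82874562285468 in V: [  3.8 103.8] [   4.1 -133. ] tcp [5.5 1.3]
100 [442.1 308.9] [467.5  71.3] 238.9634135200599 in V: [  4.  105.6] [   4.  -133.4] tcp [5.5 1.3]
```

Call:
{"method": "play_rows", "body": {"motion": [[[-1.6,0,4],[0,0,0]],[[-1.6,0,8],[0,0,0]],[[-1.6,0,8],[0,0,0]],[[0,0,6],[0,0,0]],[[0,0,4],[0,0,0]],[[0,0,0],[0,0,0]],[[0,0,0],[0,0,0]]]}}

```text
time_s: 9.47
eef_pos: [449.5, 205.0, 50.1]
ee_rot: [0.0, 0.999, 0.052, -0.0]
force: [-0.1, 0.2, -2.8]
grip_width: 0.337
```

```bash
python3 - <<'E'
from h import *
plan([449.4,202.3,40],tgt_yaw=6.1)
save("side","side3"); b=cv2.imread("pics/side3.png")
B=cv2.resize(b[300:450,270:390],(480,600),interpolation=cv2.INTER_CUBIC)
cv2.imwrite("pics/c3.png",B)
E
```

```text
t 9.4667 tcp [449.5 205.   50.1] yaw 5.95 zaxis [-4.e-04 -1.e-04 -1.e+00] F [-0.1  0.2 -2.8] w 0.337
tool shift [-0.3  2.7 10.1]
turn tool z -0.15
```

View pics/c3.png

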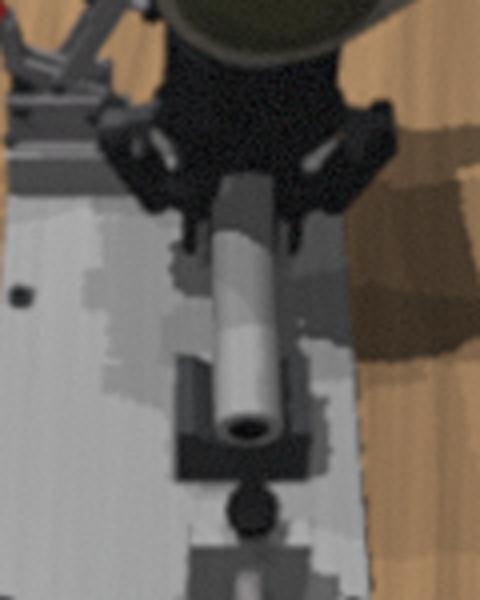

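```bash
python3 - <<'E'
from h import *
np.set_printoptions(precision=1,suppress=True)
t=np.radians(6.1);R2=np.array([[np.cos(t),-np.sin(t)],[np.sin(t),np.cos(t)]])
f=at_z("side",(332,407),70)[:2]; print(f,R2.T@(f-[449.3,203.5]))
v=R2@[0,98]+[449.3,203.5]; print(proj("side",np.r_[v,35]),"seen 330.3,404.5", proj("side",np.r_[v+R2@[30,0],57]), proj("side",np.r_[v+R2@[-30,0],57]),"seen",(260+194/3.6,310+330/3.6),(260+315/3.6,310+328/3.6))
E
```

```text
[436.3 309.9] [ -1.7 107.2]
[330.1 412.3] seen 330.3,404.5 [313.4 406. ] [347.8 406.1] seen (313.8888888888889, 401.6666666666667) (347.5, 401.1111111111111)
```

Call:
{"method": "play_rows", "body": {"motion": [[[1,0,2],[0,0,0]],[[0,0,2],[0,0,0]],[[0,0,2],[0,0,0]],[[0,0,1],[0,0,0]],[[0,0,1],[0,0,0]],[[0,0,0],[0,0,0]],[[0,0,0],[0,0,0]]]}}

```text
time_s: 10.1
eef_pos: [450.5, 205.1, 42.3]
ee_rot: [0.0, 0.999, 0.052, 0.0]
force: [-0.1, 0.0, -3.2]
grip_width: 0.331
```

Call:
{"method": "play_rows", "body": {"motion": [[[0,0,1],[0,0,0]],[[0,0,0.5],[0,0,0]],[[0,0,0],[0,0,0]]]}}

```text
time_s: 10.35
eef_pos: [450.4, 205.1, 40.7]
ee_rot: [0.0, 0.999, 0.052, -0.0]
force: [-0.4, 0.3, -2.1]
grip_width: 0.338
```

Call:
{"method": "play_rows", "body": {"motion": [[[0,0,1],[0,0,0]],[[0,0,0],[0,0,0]],[[0,0,0],[0,0,0]]]}}

```text
time_s: 10.6
eef_pos: [450.4, 205.1, 39.8]
ee_rot: [-0.0, 0.999, 0.052, -0.0]
force: [0.4, -0.0, -3.7]
grip_width: 0.333
```

Call:
{"method": "play_rows", "body": {"motion": [[[0,0,1],[0,0,0]],[[0,0,0],[0,0,0]],[[0,0,0],[0,0,0]]]}}

```text
time_s: 10.85
eef_pos: [450.4, 205.1, 38.7]
ee_rot: [0.0, 0.999, 0.052, -0.0]
force: [-0.1, 0.2, -2.6]
grip_width: 0.338
```

Call:
{"method": "play_rows", "body": {"motion": [[[0,0,0.7],[0,0,0]],[[0,0,0],[0,0,0]],[[0,0,0],[0,0,0]]]}}

```text
time_s: 11.1
eef_pos: [450.4, 205.1, 38.1]
ee_rot: [0.0, 0.999, 0.052, -0.0]
force: [1.3, 0.3, -2.7]
grip_width: 0.333
```

Call:
{"method": "play_rows", "body": {"motion": [[[0,0,0.5],[0,0,0]],[[0,0,0],[0,0,0]],[[0,0,0],[0,0,0]]]}}

```text
time_s: 11.35
eef_pos: [450.5, 205.1, 37.6]
ee_rot: [0.0, 0.999, 0.052, 0.0]
force: [-0.4, -0.8, -3.2]
grip_width: 0.334
```

Call:
{"method": "play_rows", "body": {"motion": [[[0,0,0.5],[0,0,0]],[[0,0,0],[0,0,0]],[[0,0,0],[0,0,0]]]}}

```text
time_s: 11.6
eef_pos: [450.4, 205.1, 37.1]
ee_rot: [-0.0, 0.999, 0.052, -0.0]
force: [0.4, -0.5, -2.6]
grip_width: 0.334
```

Call:
{"method": "play_rows", "body": {"motion": [[[0,0,0.5],[0,0,0]],[[0,0,0],[0,0,0]],[[0,0,0],[0,0,0]]]}}

```text
time_s: 11.85
eef_pos: [450.4, 205.1, 36.6]
ee_rot: [0.0, 0.999, 0.052, -0.0]
force: [-0.0, 0.4, -2.3]
grip_width: 0.334
```

Call:
{"method": "play_rows", "body": {"motion": [[[0,0,0.5],[0,0,0]],[[0,0,0],[0,0,0]],[[0,0,0],[0,0,0]]]}}

```text
time_s: 12.1
eef_pos: [450.4, 205.1, 36.2]
ee_rot: [-0.0, 0.999, 0.052, 0.0]
force: [-1.8, 0.0, -2.0]
grip_width: 0.336
```

Call:
{"method": "play_rows", "body": {"motion": [[[0,0,0.4],[0,0,0]],[[0,0,0],[0,0,0]],[[0,0,0],[0,0,0]]]}}

```text
time_s: 12.35
eef_pos: [450.4, 205.1, 36.1]
ee_rot: [0.0, 0.999, 0.052, 0.0]
force: [-2.8, -0.4, 4.9]
grip_width: 0.336
```

```bash
python3 -c "
from h import *
plan()"
```

```text
t 12.35 tcp [450.4 205.1  36.1] yaw 5.96 zaxis [ 0.e+00 -1.e-04 -1.e+00] F [-2.8 -0.4  4.9] w 0.336
```

Contact shows in the force: Fz rose about 7 N at axle height near 56 mm, with slight Fx from the +x flank. Next I'll estimate the stop rod's end from the first top picture.

```bash
python3 - <<'E'
from h import *
a=cv2.imread("pics/top0.png"); t=np.radians(6.1);R2=np.array([[np.cos(t),-np.sin(t)],[np.sin(t),np.cos(t)]])
x0,y0,s=145,255,14; A=cv2.resize(a[y0:y0+40,x0:x0+56],None,fx=s,fy=s,interpolation=cv2.INTER_CUBIC)
A=cv2.convertScaleAbs(A,alpha=1.4)
for y in (98,114,122,130,138,146):
    p=proj("top",np.r_[R2@[0,y]+[449.6,203.0],60]); q=proj("top",np.r_[R2@[-22,y]+[449.6,203.0],60]); print(y,p.round(1))
    for w,col in((p,(0,0,255)),(q,(0,255,0))): cv2.circle(A,tuple(int(v) for v in (w-[x0-.5,y0-.5])*s),3,col,-1)
cv2.imwrite("pics/c4.png",A)
E
```

```text
98 [183.  273.7]
114 [177.2 274.5]
122 [174.2 274.9]
130 [171.3 275.3]
138 [168.4 275.7]
146 [165.4 276.1]
```

View pics/c4.png

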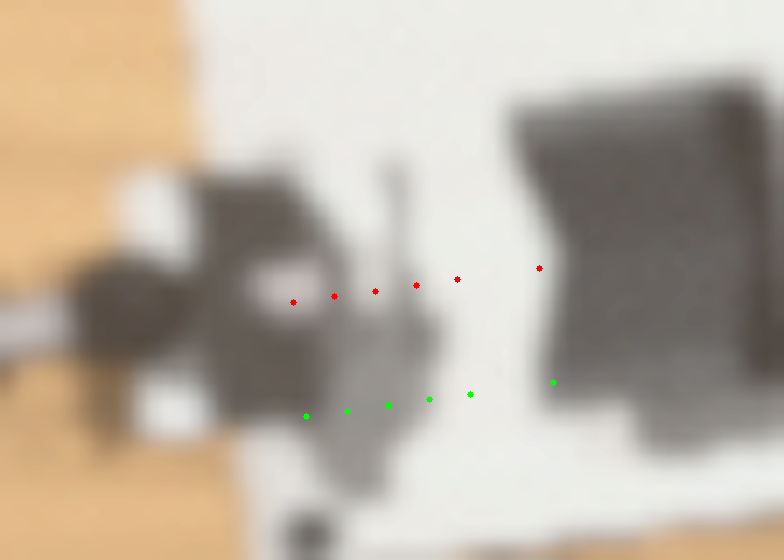

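Call:
{"method": "play_rows", "body": {"motion": [[[-0.4,0,-0.1],[0,0,0]],[[0,0,0],[0,0,0]],[[0,0,0],[0,0,0]]]}}

```text
time_s: 12.6
eef_pos: [450.2, 205.1, 36.0]
ee_rot: [-0.0, 0.999, 0.052, 0.0]
force: [-1.2, -0.4, 2.5]
grip_width: 0.338
```

```bash
python3 - <<'E'
from h import *
a=cv2.imread("pics/top0.png").astype('float32'); t=np.radians(6.1);R2=np.array([[np.cos(t),-np.sin(t)],[np.sin(t),np.cos(t)]])
for y in range(98,168,4):
    row=[]
    for x in (-16,-8,-4,0,4,8,16):
        p=proj("top",np.r_[R2@[x,y]+[449.3,203.0],58]).astype('float32')
        c=cv2.getRectSubPix(a,(1,1),(float(p[0]),float(p[1])))[0,0]; row.append("%d,%+d"%(c.mean(),c[2]-c[0]))
    print(y,row)
E
```

```text
98 ['93,+4', '123,+4', '137,+3', '146,+2', '149,+3', '139,+2', '107,+4']
102 ['140,+4', '159,+3', '165,+3', '166,+2', '166,+2', '164,+1', '153,+3']
106 ['165,+3', '166,+3', '167,+3', '167,+3', '167,+2', '167,+2', '166,+3']
110 ['166,+4', '167,+4', '167,+3', '167,+3', '167,+2', '168,+2', '167,+3']
114 ['165,+4', '162,+3', '164,+3', '166,+3', '167,+2', '168,+2', '167,+4']
118 ['153,+4', '139,+5', '153,+4', '162,+4', '165,+3', '166,+2', '165,+4']
122 ['125,+5', '106,+6', '125,+5', '137,+4', '147,+3', '155,+2', '150,+3']
126 ['107,+5', '99,+7', '109,+5', '122,+5', '134,+4', '143,+4', '150,+2']
130 ['105,+5', '102,+7', '115,+6', '136,+5', '145,+5', '150,+4', '165,+2']
134 ['104,+6', '97,+7', '107,+6', '126,+6', '131,+5', '134,+5', '161,+2']
138 ['99,+6', '92,+7', '92,+7', '102,+6', '105,+7', '103,+6', '132,+3']
142 ['84,+7', '80,+8', '90,+7', '115,+6', '122,+6', '101,+7', '92,+6']
146 ['69,+9', '68,+9', '86,+8', '121,+7', '132,+7', '101,+7', '68,+10']
150 ['66,+10', '65,+10', '77,+9', '109,+7', '125,+6', '97,+8', '65,+10']
154 ['66,+10', '64,+10', '67,+9', '84,+9', '97,+7', '83,+8', '65,+11']
158 ['66,+10', '65,+11', '66,+10', '69,+10', '72,+10', '68,+10', '66,+10']
162 ['77,+8', '68,+10', '65,+10', '65,+10', '65,+10', '67,+10', '85,+8']
166 ['119,+3', '81,+8', '69,+9', '62,+10', '61,+12', '76,+9', '130,+4']
```

Call:
{"method": "play_rows", "body": {"motion": [[[0,-0.5,0],[0,0,0]],[[0,-0.5,0],[0,0,0]],[[0,-0.5,0],[0,0,0]],[[0,-0.5,0],[0,0,0]],[[0,-0.5,0],[0,0,0]],[[0,-0.5,0],[0,0,0]],[[0,-0.5,0],[0,0,0]],[[0,-0.5,0],[0,0,0]],[[0,-0.5,0],[0,0,0]],[[0,-0.5,0],[0,0,0]],[[0,0,0],[0,0,0]],[[0,0,0],[0,0,0]]]}}

```text
time_s: 13.6
eef_pos: [449.7, 209.8, 35.9]
ee_rot: [0.0, 0.999, 0.052, 0.0]
force: [-0.6, -4.8, 3.9]
grip_width: 0.335
```

Call:
{"method": "play_rows", "body": {"motion": [[[0,-0.4,-0.15],[0,0,0]],[[0,0,0],[0,0,0]],[[0,0,0],[0,0,0]]]}}

```text
time_s: 13.85
eef_pos: [449.6, 210.4, 35.9]
ee_rot: [0.0, 0.999, 0.052, 0.0]
force: [0.3, -3.2, 2.8]
grip_width: 0.338
```

Call:
{"method": "play_rows", "body": {"motion": [[[0,-0.5,-0.1],[0,0,0]],[[0,-0.5,0],[0,0,0]],[[0,0,0],[0,0,0]]]}}

```text
time_s: 14.1
eef_pos: [449.5, 211.7, 36.0]
ee_rot: [-0.0, 0.999, 0.052, 0.0]
force: [0.9, -2.2, -0.4]
grip_width: 0.333
```

Call:
{"method": "play_rows", "body": {"motion": [[[0,-0.5,0],[0,0,0]],[[0,-0.5,0],[0,0,0]],[[0,0,0],[0,0,0]]]}}

```text
time_s: 14.35
eef_pos: [449.4, 212.6, 36.0]
ee_rot: [-0.0, 0.999, 0.052, 0.0]
force: [2.3, -0.2, -0.5]
grip_width: 0.339
```

Call:
{"method": "play_rows", "body": {"motion": [[[0.1,-0.5,0],[0,0,0]],[[0,-0.4,0],[0,0,0]],[[0,0,0],[0,0,0]]]}}

```text
time_s: 14.6
eef_pos: [449.2, 213.5, 36.0]
ee_rot: [-0.0, 0.999, 0.052, -0.0]
force: [1.2, -1.4, -1.4]
grip_width: 0.336
```

Call:
{"method": "play_rows", "body": {"motion": [[[0,-0.5,0],[0,0,0]],[[0,-0.4,0],[0,0,0]],[[0,0,0],[0,0,0]]]}}

```text
time_s: 14.85
eef_pos: [449.1, 214.3, 36.0]
ee_rot: [-0.0, 0.999, 0.052, -0.0]
force: [1.0, -0.7, -0.3]
grip_width: 0.337
```

Call:
{"method": "play_rows", "body": {"motion": [[[0,-0.5,0],[0,0,0]],[[0,-0.4,0],[0,0,0]],[[0,0,0],[0,0,0]]]}}

```text
time_s: 15.1
eef_pos: [449.1, 215.2, 36.0]
ee_rot: [-0.0, 0.999, 0.052, -0.0]
force: [1.9, -1.4, -1.3]
grip_width: 0.334
```

Call:
{"method": "play_rows", "body": {"motion": [[[0.05,-0.5,0],[0,0,0]],[[0,-0.4,0],[0,0,0]],[[0,0,0],[0,0,0]]]}}

```text
time_s: 15.35
eef_pos: [449.0, 216.1, 36.0]
ee_rot: [-0.0, 0.999, 0.052, -0.0]
force: [0.6, -1.3, -1.9]
grip_width: 0.335
```

Call:
{"method": "play_rows", "body": {"motion": [[[0,-0.5,0],[0,0,0]],[[0,-0.4,0],[0,0,0]],[[0,0,0],[0,0,0]]]}}

```text
time_s: 15.6
eef_pos: [448.9, 217.0, 36.0]
ee_rot: [-0.0, 0.999, 0.052, -0.0]
force: [1.1, -0.2, -2.2]
grip_width: 0.335
```

Call:
{"method": "play_rows", "body": {"motion": [[[0,-0.5,0],[0,0,0]],[[0,-0.4,0],[0,0,0]],[[0,0,0],[0,0,0]]]}}

```text
time_s: 15.85
eef_pos: [448.8, 217.9, 36.0]
ee_rot: [-0.0, 0.999, 0.052, -0.0]
force: [0.5, -0.5, -1.4]
grip_width: 0.333
```

Call:
{"method": "play_rows", "body": {"motion": [[[0,-0.5,0],[0,0,0]],[[0,-0.4,0],[0,0,0]],[[0,0,0],[0,0,0]]]}}

```text
time_s: 16.1
eef_pos: [448.7, 218.8, 36.0]
ee_rot: [-0.0, 0.999, 0.052, -0.0]
force: [-0.7, -0.0, -1.7]
grip_width: 0.334
```

Call:
{"method": "play_rows", "body": {"motion": [[[0,-0.5,0],[0,0,0]],[[0,-0.4,0],[0,0,0]],[[0,0,0],[0,0,0]]]}}

```text
time_s: 16.35
eef_pos: [448.6, 219.7, 36.0]
ee_rot: [-0.0, 0.999, 0.052, -0.0]
force: [0.2, -0.3, -2.2]
grip_width: 0.334
```

Call:
{"method": "play_rows", "body": {"motion": [[[0,-0.5,0],[0,0,0]],[[0,-0.4,0],[0,0,0]],[[0,0,0],[0,0,0]]]}}

```text
time_s: 16.6
eef_pos: [448.5, 220.6, 36.0]
ee_rot: [-0.0, 0.999, 0.052, -0.0]
force: [0.1, -0.5, -2.7]
grip_width: 0.336
```

```bash
python3 - <<'E'
from h import *
t=np.radians(6.1);R2=np.array([[np.cos(t),-np.sin(t)],[np.sin(t),np.cos(t)]])
save("side","side5"); b=cv2.imread("pics/side5.png")
for y in (98,114,122,130,138,146): print(y,proj("side",np.r_[R2@[0,y]+[449.3,203.0],62]).round(1))
B=cv2.resize(b[385:450,300:365],(780,780),interpolation=cv2.INTER_CUBIC)[:600]
cv2.imwrite("pics/c5.png",cv2.convertScaleAbs(B,alpha=1.5))
E
```

```text
98 [330.7 404.4]
114 [331.  412.6]
122 [331.1 416.8]
130 [331.2 421.1]
138 [331.3 425.4]
146 [331.4 429.7]
```

View pics/c5.png

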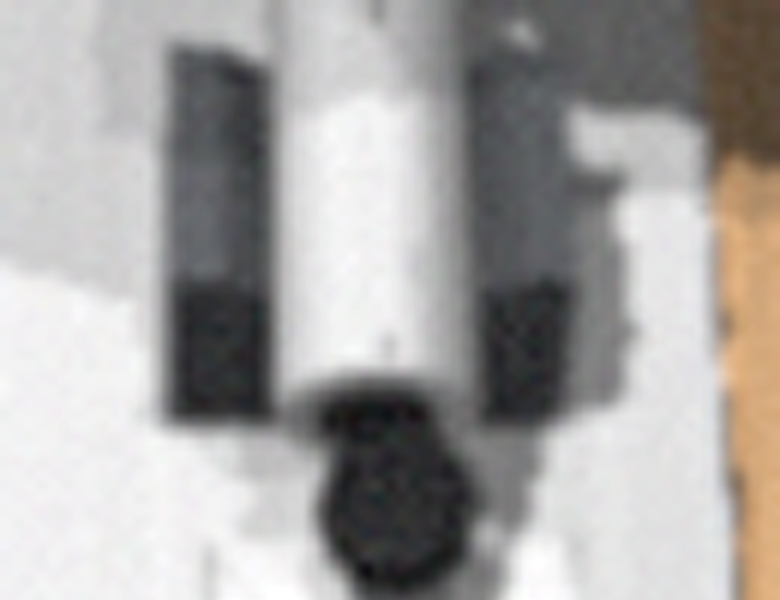

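```bash
python3 - <<'E'
from h import *
t=np.radians(6.1);R2=np.array([[np.cos(t),-np.sin(t)],[np.sin(t),np.cos(t)]])
f=lambda p,z:R2.T@(at_z("side",p,z)[:2]-[449.3,203.0])
print("block front",f((318,408.3),57),f((343,408.3),57),"axle top end",f((331,416.3),71),"bottom-of-face",f((325,385+430/12),50))
E
```

```text
block front [ 22.1177177  102.91448142] [-21.43623682 102.85318462] axle top end [  0.59317774 125.89490731] bottom-of-face [ 10.0673065  123.18283556]
```

The side crop shows the axle end just behind the black knob, with the front at about y=121–123 in the V frame. The rod itself is hidden, so I'll keep feeling for it.

Call:
{"method": "play_rows", "body": {"motion": [[[0,-0.5,0],[0,0,0]],[[0,-0.5,0],[0,0,0]],[[0,0,0],[0,0,0]]]}}

```text
time_s: 16.9
eef_pos: [448.4, 221.6, 36.0]
ee_rot: [0.0, 0.999, 0.052, -0.0]
force: [-1.3, -0.5, -1.4]
grip_width: 0.342
```

Call:
{"method": "play_rows", "body": {"motion": [[[0,-0.5,0],[0,0,0]],[[0,-0.5,0],[0,0,0]],[[0,0,0],[0,0,0]]]}}

```text
time_s: 17.15
eef_pos: [448.3, 222.6, 36.0]
ee_rot: [-0.0, 0.999, 0.052, -0.0]
force: [0.2, 0.3, -2.0]
grip_width: 0.331
```

Call:
{"method": "play_rows", "body": {"motion": [[[0,-0.5,0],[0,0,0]],[[0,-0.5,0],[0,0,0]],[[0,0,0],[0,0,0]]]}}

```text
time_s: 17.4
eef_pos: [448.2, 223.6, 36.0]
ee_rot: [-0.0, 0.999, 0.052, -0.0]
force: [-1.9, 0.0, -2.0]
grip_width: 0.336
```

Call:
{"method": "play_rows", "body": {"motion": [[[-0.05,-0.5,0],[0,0,0]],[[0,-0.5,0],[0,0,0]],[[0,0,0],[0,0,0]]]}}

```text
time_s: 17.65
eef_pos: [448.1, 224.6, 36.1]
ee_rot: [-0.0, 0.999, 0.052, 0.0]
force: [-1.1, 0.1, -2.5]
grip_width: 0.335
```

Call:
{"method": "play_rows", "body": {"motion": [[[0,-0.5,0],[0,0,0]],[[0,-0.5,0],[0,0,0]],[[0,0,0],[0,0,0]]]}}

```text
time_s: 17.9
eef_pos: [448.0, 225.6, 36.0]
ee_rot: [-0.0, 0.999, 0.052, 0.0]
force: [-1.1, 0.6, -1.8]
grip_width: 0.336
```

Call:
{"method": "play_rows", "body": {"motion": [[[0,-0.5,0],[0,0,0]],[[0,-0.5,0],[0,0,0]],[[0,0,0],[0,0,0]]]}}

```text
time_s: 18.15
eef_pos: [447.9, 226.6, 36.0]
ee_rot: [-0.0, 0.999, 0.052, -0.0]
force: [-0.7, -0.0, -1.4]
grip_width: 0.332
```

Call:
{"method": "play_rows", "body": {"motion": [[[0,-0.5,0],[0,0,0]],[[0,-0.5,0],[0,0,0]],[[0,0,0],[0,0,0]]]}}

```text
time_s: 18.4
eef_pos: [447.8, 227.5, 36.0]
ee_rot: [-0.0, 0.999, 0.052, -0.0]
force: [-0.2, -0.4, -2.3]
grip_width: 0.335
```

Call:
{"method": "play_rows", "body": {"motion": [[[0,-0.5,0],[0,0,0]],[[0,-0.5,0],[0,0,0]],[[0,0,0],[0,0,0]]]}}

```text
time_s: 18.65
eef_pos: [447.7, 228.5, 36.1]
ee_rot: [-0.0, 0.999, 0.052, -0.0]
force: [-1.1, -0.2, -1.2]
grip_width: 0.333
```

Call:
{"method": "play_rows", "body": {"motion": [[[0,-0.5,0],[0,0,0]],[[0,-0.5,0],[0,0,0]],[[0,0,0],[0,0,0]]]}}

```text
time_s: 18.9
eef_pos: [447.6, 229.6, 36.1]
ee_rot: [-0.0, 0.999, 0.052, 0.0]
force: [-0.3, -0.4, -0.7]
grip_width: 0.337
```

Call:
{"method": "play_rows", "body": {"motion": [[[0,-0.5,0],[0,0,0]],[[0,-0.5,0],[0,0,0]],[[0,0,0],[0,0,0]]]}}

```text
time_s: 19.15
eef_pos: [447.5, 230.5, 36.1]
ee_rot: [-0.0, 0.999, 0.052, 0.0]
force: [-0.4, -0.5, -1.0]
grip_width: 0.342
```

Call:
{"method": "play_rows", "body": {"motion": [[[0,-0.5,0],[0,0,0]],[[0,-0.5,0],[0,0,0]],[[0,0,0],[0,0,0]]]}}

```text
time_s: 19.4
eef_pos: [447.4, 231.5, 36.1]
ee_rot: [-0.0, 0.999, 0.052, 0.0]
force: [-0.6, -0.5, -2.3]
grip_width: 0.333
```

Call:
{"method": "play_rows", "body": {"motion": [[[0,-0.5,0],[0,0,0]],[[0,-0.5,0],[0,0,0]],[[0,0,0],[0,0,0]]]}}

```text
time_s: 19.65
eef_pos: [447.3, 232.5, 36.1]
ee_rot: [-0.0, 0.999, 0.052, -0.0]
force: [-1.9, -0.8, -1.6]
grip_width: 0.332
```

Call:
{"method": "play_rows", "body": {"motion": [[[-0.05,-0.5,0],[0,0,0]],[[0,-0.5,0],[0,0,0]],[[0,0,0],[0,0,0]]]}}

```text
time_s: 19.9
eef_pos: [447.2, 233.5, 36.1]
ee_rot: [-0.0, 0.999, 0.052, 0.0]
force: [-1.7, -0.5, -2.7]
grip_width: 0.337
```

Call:
{"method": "play_rows", "body": {"motion": [[[-0.05,-0.6,0],[0,0,0]],[[0,-0.6,0],[0,0,0]],[[0,0,0],[0,0,0]]]}}

```text
time_s: 20.15
eef_pos: [447.0, 234.8, 36.1]
ee_rot: [-0.0, 0.999, 0.052, 0.0]
force: [-0.4, 0.2, -2.7]
grip_width: 0.335
```

Call:
{"method": "play_rows", "body": {"motion": [[[0,-0.6,0],[0,0,0]],[[0,-0.5,0],[0,0,0]],[[0,0,0],[0,0,0]]]}}

```text
time_s: 20.4
eef_pos: [447.0, 235.4, 36.1]
ee_rot: [0.0, 0.999, 0.052, -0.0]
force: [0.3, -3.8, -1.8]
grip_width: 0.335
```

Call:
{"method": "play_rows", "body": {"motion": [[[0,-0.2,0],[0,0,0]],[[0,0,0],[0,0,0]],[[0,0,0],[0,0,0]]]}}

```text
time_s: 20.65
eef_pos: [446.9, 235.4, 36.0]
ee_rot: [0.0, 0.999, 0.052, -0.0]
force: [0.7, -5.8, -2.0]
grip_width: 0.338
```

Contact with the stop is confirmed: Fy is -5.8 N and the advance was blocked. I'll ease off slightly and release.

Call:
{"method": "play_rows", "body": {"motion": [[[0,0.3,0],[0,0,0]],[[0,0,0],[0,0,0]]]}}

```text
time_s: 20.82
eef_pos: [446.9, 235.4, 36.1]
ee_rot: [0.0, 0.999, 0.052, 0.0]
force: [0.8, -5.0, -2.9]
grip_width: 0.334
```

Call:
{"method": "play_rows", "body": {"motion": [[[0,0,0],[0,0,0]],[[0,0,0],[0,0,0]],[[0,0,0],[0,0,0]],[[0,0,0],[0,0,0]],[[0,0,0],[0,0,0]],[[0,0,0],[0,0,0]]], "fingers": 60}}

```text
time_s: 21.32
eef_pos: [446.9, 235.7, 36.1]
ee_rot: [-0.0, 0.999, 0.052, 0.0]
force: [-0.0, 0.5, -0.0]
grip_width: 0.704
```

Call:
{"method": "play_rows", "body": {"motion": [[[0,0,-4],[0,0,0]],[[0,0,-8],[0,0,0]],[[0,0,-15],[0,0,0]],[[0,0,-20],[0,0,0]],[[0,0,-20],[0,0,0]],[[0,0,-20],[0,0,0]],[[0,0,-20],[0,0,0]],[[0,0,-20],[0,0,0]],[[0,0,-20],[0,0,0]],[[0,0,-20],[0,0,0]],[[0,0,-20],[0,0,0]],[[0,0,-10],[0,0,0]],[[0,0,0],[0,0,0]]]}}

```text
time_s: 22.4
eef_pos: [447.5, 235.8, 235.5]
ee_rot: [-0.0, 0.999, 0.052, 0.002]
force: [-0.4, -0.5, 0.0]
grip_width: 0.7
```

```bash
python3 - <<'E'
from h import *
t=np.radians(6.1);R2=np.array([[np.cos(t),-np.sin(t)],[np.sin(t),np.cos(t)]])
g=R2@[139,-80]+[449.3,203.0]; e=R2@[149,-80]+[449.3,203.0]; print("grip open",g,"closed",e)
plan([g[0],g[1],225],tgt_yaw=6.1)
save("side","side6"); b=cv2.imread("pics/side6.png"); 
for X in ([*g,156],[*e,94]): p=proj("side",X); print(p); cv2.circle(b,tuple(int(v) for v in p.round()),1,(0,255,0),-1)
cv2.imwrite("pics/c6.png",cv2.resize(b[270:450,220:380],(533,600),interpolation=cv2.INTER_CUBIC))
E
```

```text
grip open [596.01409994 138.22367039] closed [605.95747938 139.2863111 ]
t 22.4 tcp [447.5 235.8 235.5] yaw 5.96 zaxis [ 0.0043  0.0012 -1.    ] F [-0.4 -0.5  0. ] w 0.7
tool shift [137.5 112.5  11. ]
turn tool z -0.14
[255.49277458 291.88645961]
[252.55970047 313.40160287]
```

View pics/c6.png

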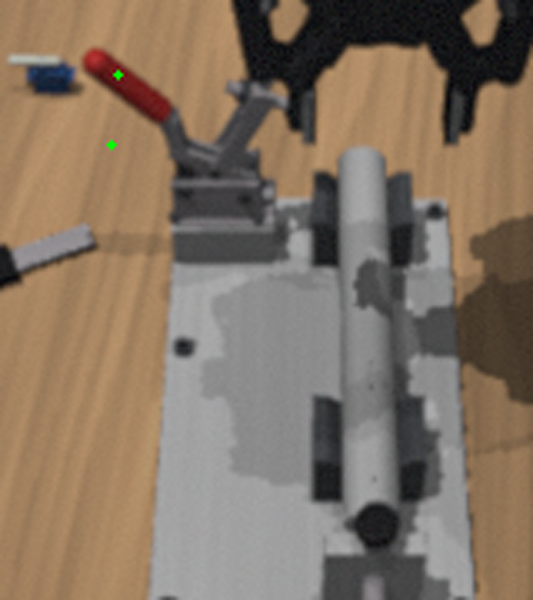

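The crop shows the axle in both V's with its end behind the stop knob. The predicted grip point falls on the red handle. Next I'll press it with closed fingers.

Call:
{"method": "play_rows", "body": {"motion": [[[7,6,0],[0,0,0]],[[14,11,0],[0,0,0]],[[14,11,0],[0,0,0]],[[14,11,0],[0,0,0]],[[14,11,0],[0,0,0]],[[14,11,0],[0,0,0]],[[14,11,0],[0,0,0]],[[14,11,0],[0,0,0]],[[14,11,0],[0,0,0]],[[14,11,0],[0,0,0]],[[7,7.5,0],[0,0,0]],[[0,0,10],[0,0,0]],[[0,0,15],[0,0,0]],[[0,0,12],[0,0,0]],[[0,0,0],[0,0,0]],[[0,0,0],[0,0,0]]], "fingers": 0}}

```text
time_s: 23.78
eef_pos: [597.0, 138.6, 195.1]
ee_rot: [-0.0, 0.999, 0.052, -0.001]
force: [0.9, -0.1, 1.2]
grip_width: -0.001
```

```bash
python3 - <<'E'
from h import *
plan([598.5,138.5,195])
save("side","side7"); b=cv2.imread("pics/side7.png")
cv2.imwrite("pics/c7.png",cv2.resize(b[210:360,200:360],(640,600),interpolation=cv2.INTER_CUBIC))
E
```

```text
t 23.7833 tcp [597.  138.6 195.1] yaw 5.98 zaxis [-0.0021 -0.     -1.    ] F [ 0.9 -0.1  1.2] w -0.001
tool shift [1.5 0.2 0.1]
```

View pics/c7.png

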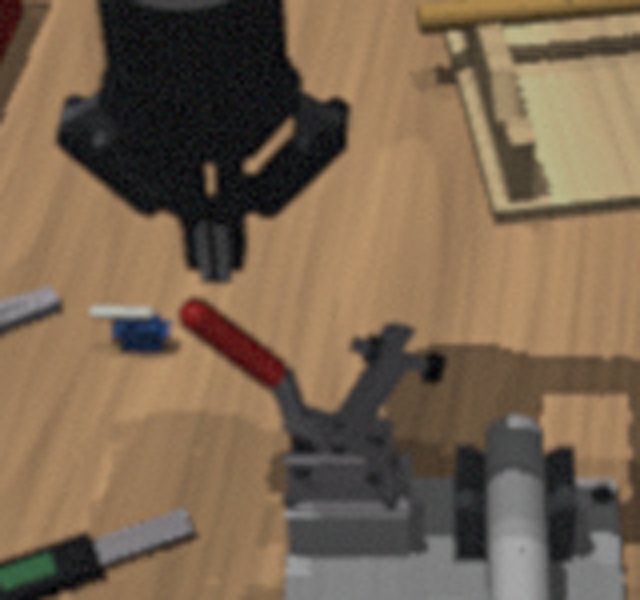

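Closed fingers at (215,275) are right above the red grip at (195,315). Pressing down now.

Call:
{"method": "play_rows", "body": {"motion": [[[0.5,0,5],[0,0,0]],[[0.5,0,5],[0,0,0]],[[0.5,0,5],[0,0,0]],[[0.5,0,5],[0,0,0]],[[0.5,0,5],[0,0,0]],[[0.5,0,5],[0,0,0]],[[0.5,0,5],[0,0,0]],[[0.5,0,5],[0,0,0]],[[0,0,0],[0,0,0]]]}}

```text
time_s: 24.58
eef_pos: [601.4, 138.6, 154.7]
ee_rot: [-0.0, 0.999, 0.052, -0.001]
force: [-0.7, -0.7, -0.3]
grip_width: -0.001
```

Call:
{"method": "play_rows", "body": {"motion": [[[0.5,0,4],[0,0,0]],[[0.5,0,4],[0,0,0]],[[0.5,0,4],[0,0,0]],[[0.5,0,4],[0,0,0]],[[0.5,0,4],[0,0,0]],[[0.5,0,4],[0,0,0]],[[0,0,4],[0,0,0]],[[0,0,4],[0,0,0]],[[0,0,0],[0,0,0]]]}}

```text
time_s: 25.33
eef_pos: [604.4, 138.9, 123.1]
ee_rot: [-0.0, 0.999, 0.052, -0.001]
force: [-0.1, 0.5, -0.2]
grip_width: -0.004
```

```bash
python3 - <<'E'
from h import *
save("side","side8"); b=cv2.imread("pics/side8.png")
cv2.imwrite("pics/c8.png",cv2.resize(b[210:360,200:360],(640,600),interpolation=cv2.INTER_CUBIC))
E
```

```text
(no output)
```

View pics/c8.png

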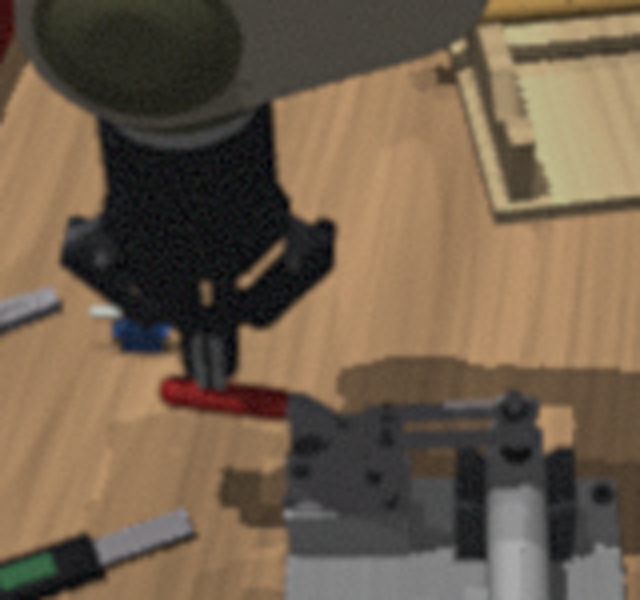

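The handle is nearly level and the bar is coming down over the axle. I'll keep pressing.

Call:
{"method": "play_rows", "body": {"motion": [[[0,0,3],[0,0,0]],[[0,0,3],[0,0,0]],[[0,0,3],[0,0,0]],[[0,0,3],[0,0,0]],[[0,0,2],[0,0,0]],[[0,0,2],[0,0,0]],[[0,0,0],[0,0,0]]]}}

```text
time_s: 25.97
eef_pos: [604.4, 139.0, 107.4]
ee_rot: [-0.0, 0.999, 0.052, -0.001]
force: [-1.5, 0.2, 0.2]
grip_width: 0.002
```

Call:
{"method": "play_rows", "body": {"motion": [[[0,0,1.5],[0,0,0]],[[0,0,1.5],[0,0,0]],[[0,0,1],[0,0,0]],[[0,0,0],[0,0,0]]]}}

```text
time_s: 26.3
eef_pos: [604.6, 139.0, 103.7]
ee_rot: [-0.0, 0.999, 0.052, -0.0]
force: [-0.5, -0.4, 0.1]
grip_width: -0.002
```

Call:
{"method": "play_rows", "body": {"motion": [[[0,0,1],[0,0,0]],[[0,0,1],[0,0,0]],[[0,0,0],[0,0,0]],[[0,0,0],[0,0,0]]]}}

```text
time_s: 26.63
eef_pos: [604.9, 139.0, 102.5]
ee_rot: [0.0, 0.999, 0.052, 0.0]
force: [-0.7, -0.5, 3.9]
grip_width: -0.001
```

Call:
{"method": "play_rows", "body": {"motion": [[[0,0,0.8],[0,0,0]],[[0,0,0],[0,0,0]],[[0,0,0],[0,0,0]]]}}

```text
time_s: 26.88
eef_pos: [605.0, 139.0, 102.0]
ee_rot: [0.0, 0.999, 0.052, 0.001]
force: [-1.1, -0.6, 6.8]
grip_width: -0.001
```

Call:
{"method": "play_rows", "body": {"motion": [[[0,0,-5],[0,0,0]],[[0,0,-10],[0,0,0]],[[0,0,-20],[0,0,0]],[[0,0,-20],[0,0,0]],[[0,0,-20],[0,0,0]],[[0,0,-20],[0,0,0]],[[0,0,-20],[0,0,0]],[[0,0,-20],[0,0,0]],[[-10,10,-10],[0,0,0]],[[-20,20,0],[0,0,0]],[[-20,20,0],[0,0,0]],[[-20,20,0],[0,0,0]],[[-10,20,0],[0,0,0]],[[0,0,0],[0,0,0]],[[0,0,0],[0,0,0]]]}}

```text
time_s: 28.13
eef_pos: [534.4, 40.5, 247.0]
ee_rot: [-0.0, 0.999, 0.051, 0.0]
force: [0.6, 0.3, -0.2]
grip_width: -0.0
```

```bash
python3 - <<'E'
from h import *
plan()
save("side","side9"); b=cv2.imread("pics/side9.png")
cv2.imwrite("pics/c9.png",cv2.resize(b[280:450,220:380],(565,600),interpolation=cv2.INTER_CUBIC))
E
```

```text
t 28.1333 tcp [534.4  40.5 247. ] yaw 5.86 zaxis [ 8.e-04  0.e+00 -1.e+00] F [ 0.6  0.3 -0.2] w -0.0
```

The viewer limit is reached, so I'll check the handle numerically, using its red pixels before, during and after.

```bash
python3 - <<'E'
from h import *
t=np.radians(6.1);R2=np.array([[np.cos(t),-np.sin(t)],[np.sin(t),np.cos(t)]])
for n in("side6","side8","side9"):
    b=cv2.imread(f"pics/{n}.png"); h=cv2.cvtColor(b,cv2.COLOR_BGR2HSV); m=((h[...,1]>150)&((h[...,0]<8)|(h[...,0]>172))).astype('uint8'); m[:270]=0;m[340:]=0;m[:,:225]=0;m[:,290:]=0
    ys,xs=np.where(m); print(n,len(xs),"mean",xs.mean().round(1),ys.mean().round(1),"left end",xs.min(),ys[xs==xs.min()].mean(),"right",xs.max(),ys[xs==xs.max()].mean())
for d,z in((174,94),(149,94),(120,94)): print("level handle pred",d,proj("side",np.r_[R2@[d,-80]+[449.3,203.0],z]).round(1))
a,c=[cv2.cvtColor(cv2.imread(f"pics/{n}.png"),cv2.COLOR_BGR2GRAY).astype(int) for n in("side6","side9")]
D=abs(a-c); print("diff at axle/stop region",D[360:450,310:355].mean().round(1),D[395:450,310:355].mean().round(1))
E
```

```text
side6 211 mean 257.4 294.8 left end 245 288.0 right 270 302.0
side8 181 mean 255.4 309.2 left end 240 307.0 right 270 310.5
side9 228 mean 255.7 314.6 left end 240 314.5 right 270 313.8
level handle pred 174 [239.8 313.2]
level handle pred 149 [252.6 313.4]
level handle pred 120 [267.4 313.6]
diff at axle/stop region 11.7 3.8
```

```bash
python3 -c "
from h import *
print(ctrl.finish_job()); plan()"
```

```text
the job is handed in; nothing more can be done
None
the job is handed in; nothing more can be done
```

The axle is bedded in both V-blocks with its end against the stop, the toggle clamp is pressed down over it, and the job is handed in. It took about 28 s of robot time. The job reports no verdict.

**Placing:** I gripped the axle near its middle, lifted it out of the cradle and lowered it into the V. The force on the blocks at contact was only about 8 N.

**Stop:** I slid the axle along in steps of about 1 mm until it met the stop rod, at about 137 mm along the V. The push reached 5.8 N at most, under the roughly 12 N that would shift the rod. I then let go and lifted clear.

**Clamp:** I pressed the red handle down until it came up against its end stop at 6.8 N, at the expected level-handle height, then moved the arm away.

**Last checks:**
- The handle stayed down after release. Its red pixels lie level, within about 1 pixel of the predicted closed position.
- The axle end and stop look the same before and after clamping (mean grey difference 3.8).
- The arm is free, with no force on it.

**Not checked:**
- I had used up the picture viewer, so I did not look at the final closed clamp; the check above is by pixel numbers only.
- The pad's holding force and the clamp bar's angle could not be measured directly.
- While I was pressing the handle, the readings taken between moves showed almost no force until the end stop. So I infer from the handle staying down, not from a felt snap, that it passed dead centre.

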